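# Gauge a housing's length and sort it

### The arm

A 6-joint arm with a two-finger parallel gripper is mounted at the origin on the work surface. World frame = base frame: x ahead of the robot, y to its left, z up, the work surface at z = 0. Lengths are in m, angles in rad, forces in N, time in s.
With the tool pointing down it reaches from about 0.275 to 0.825 m from the base axis. Payload 4.9 kg.
Tool frame: the origin (TCP) lies at the very end of the fingers, on their centre line; the grasp point (between the pads) lies 19 mm behind it; z points along the fingers, y is the line along which they close (so a half turn about z gives the same grasp; the last joint's range is limited). The gripper opens to 85 mm and grips with 20 to 120 N. Pads are 22 mm wide; open, the fingers measure 114 mm over their backs; the gripper's body (76 mm by 85 mm) begins 54 mm behind the grasp point. The pads swing forward as they close: fully open they stand 13 mm farther back than shut.
Start: joints at [1.008, 0.326, -0.193, 1.052, 0, 1.437], TCP at [0.229, 0.5, 0.231] pointing down, gripper open.
Joint ranges: [-2.65, 2.65], [-0.97, 1.79], [-1.3, 1.35], [-1.93, 2.1], [-1.47, 1.37], [-3.14, 3.14]. Speed limits (rad/s): [2.57, 2.57, 3.14, 3.14, 3.14, 3.14].

### API

Orientations are given as a 3x3 rotation matrix whose columns are the frame's x, y, z axes.
In Python, from bench import state, capture, calibration, sign_off gives the robot as it stands.
- The arm moves only by the shell command python3 -m handwheel 'ROWS' [FORCE]. ROWS is JSON, a list of rows, each an object of numbers: "hand": the opening, from 0 (shut) to 1 (fully open); "x", "y", "z": the shift along the tool's x, y, z in m; "wx", "wy", "wz": the turn, a rotation vector about the tool's x, y, z in rad. A call has 1 to 5 rows; each row is the pose to reach, as a shift and turn from the pose commanded when the call began, along the tool's axes at that moment; what a row does not reach only later rows make up. A row lasts 1/12 s, in which the tool goes at most 41.7 mm and 7.16 degrees, less where a joint would pass 70% of its speed; a pose out of reach is approached as far as the arm can. A call with a gripper value outside its range is refused whole. The fingers move at their own pace and stop on an object; FORCE is the grip in N (left out, the last holds). Time passes only in rows, so rows that repeat a pose let the fingers close. It gives the time, the measured TCP pose, the force, the opening and the grip force at its end, in the units of the state.
- state(): the state, without advancing time (a new reading comes with each control period).
- capture(name): name is "side" or "top" or "wrist"; returns the picture (400x640x3 uint8, red, green, blue); there is no depth.
- calibration(name): a dict with "mtx" (3x3 intrinsics, pixels), "R" (3x3) and "t" (3): a world point X has camera coordinates R X + t. Camera axes: x right, y down, z forward; pixel columns grow to the right and rows downward; lengths in m; the calibration is good to about 2 mm. The wrist camera is an equidistant fisheye: a pixel r from the principal point sees the ray r / f radians off the axis. A picture is of the moment at which its call begins: read the wrist's pose just before it. calibration takes no time and is no camera call; for the wrist camera it gives the pose at the moment of the call.
- sign_off(): hands the job in; it is judged then, once.
The state is a dict: "t": time; "joint_positions": joint angles; "joint_vel": joint speeds; "joint_torque": joint torques, N m; "ee_pos": TCP position; "tool_rot": TCP orientation; "ft_force": force on the tool from outside, world axes, zero at the start; "ft_torque": the same for the moment, N m; "grip_width": opening from 0.0 (shut) to 1.0 (fully open); "gripper_force": force on a finger pad.
Only numpy, scipy, OpenCV 4.12 (cv2) and the standard library are available. Lean on these libraries where they do the work, as an engineer would, in place of code of your own. Each camera call takes 0.05 s, during which the arm holds its last target. There are 200 camera calls.

### The job

An aluminium housing lies loose in the length gauge. Slide the gauge's jaw up by its orange tab until it presses the housing lightly but firmly and squarely against the fixed anvil, hold that pressure for a moment and take the reading; then free the housing and lay it flat and right way up in the green tray if it is 100 mm long or less, or in the red tray if it is longer. Do not ram the jaw, and leave the other things on the bench where they are.

Things in the scene. Friction and masses are not known exactly. Their poses are not given: they have to be found in the camera images.
- gauge: grey length gauge fixed to the bench: a base 100 mm (x) by 340 mm (y) and 20 mm high, its flat top being the bed. Origin at the centre of the underside; its y axis is the measuring axis and points from the jaw to the anvil. The anvil's face is the plane y = +130 mm. Along the +x edge of the bed a strip is green where the jaw's pointer stands for lengths of 75 to 100 mm and red for 100 to 125 mm
- anvil_face (a point): dark steel block fixed at the +y end of the gauge, 60 x 40 mm, its top 65 mm above the bench. This point is on the bed, at the middle of the foot of its measuring face, which looks to the gauge's -y
- jaw (a joint): gap in m between the jaw's face and the anvil's face: the caliper's reading. 0 would be shut, 0.185 is fully open; it starts at 0.15 to 0.18. The jaw slides stiffly (2 N) and stays where it is left
- jaw_face (a point): dark steel measuring face of the sliding jaw, 56 mm wide, 8 mm thick, top 60 mm above the bench. This point is at bed level in the middle of its face, which looks to the gauge's +y. Behind it is the jaw's aluminium carriage: 56 mm wide, reaching 90 mm back from the face, its top 50 mm above the bench
- tab_top (a point): middle of the top of the orange thumb tab that stands on the jaw's carriage, 55 mm behind the jaw's face: 36 mm wide across the gauge, 10 mm thick along it, 48 mm tall, top 98 mm above the bench. The tab is sprung: pushed towards the anvil it gives way by up to 6 mm (2.5 N to start, 2.5 N per mm) before it bottoms; pulled the other way it is solid. Pushing it moves the jaw
- housing: loose aluminium tube housing with black end caps, 0.3 kg or so, 46 mm wide (x; the bare tube in the middle 44 mm), 40 mm tall (z), and 90 to 110 mm long (y): the length differs every time and must be measured. It starts on the gauge's bed, lying roughly along it, free of jaw and anvil. Origin on its underside, 50 mm from the end of the -y cap. The bare tube runs at least from y = -34 to +14 mm
- tray_green: green open tray fixed on the bench, outside 140 (x) by 160 (y) by 25 mm high, walls and floor 5 mm. Origin at the centre of its underside. For housings of 100 mm or less. The trays change places
- tray_red: red open tray, same sizes and origin as the green one. For housings longer than 100 mm
- spool: copper-coloured spool, 54 mm in diameter, 40 mm tall, standing between the trays; origin under its centre. Bystander
- screwdriver: screwdriver with yellow handle, 170 mm long, lying on the bench to the robot's right. Bystander
- bottle: white dispenser bottle with red cap, 48 mm in diameter, 120 mm tall; origin under its centre. Bystander
- old_housing: grey plastic instrument with blue window, 60 x 110 x 28 mm; origin under its centre. Bystander
- parts_box: small blue open bin, 100 x 120 x 50 mm; origin under its centre. Bystander
- jar: clear open cup, 70 mm in diameter, 60 mm tall; origin under its centre. Bystander
There are look-alikes about, which are no part of the job. Leave any pink or yellow look-alike of the housing alone.

How it is judged:
By the outcome, as a careful person would: the job done as asked, in the order asked, and still so for the second after the job is handed in, with the robot touching nothing.
It also fails if it takes over 53 s, if anything falls off the work surface, if the arm or the gripper's body presses on something with over 40 N, if the wrist force passes 120 N, or if a joint passes its speed limit or range.

## Working session

There is one attempt and no reset: what is moved stays moved. The work goes in short steps, Python scripts to look and compute and a shell command to move; the robot and the scene stay as the last step left them, time stands still between calls to the robot, and variables do not carry over. Pictures are saved under pics/ and viewed, at most 10 in all, crops included, and the job is handed in when it is done.

```bash
mkdir -p pics
python3 - <<'E'
from bench import *
import cv2,numpy as np
for n in("top","side"):
    cv2.imwrite(f"pics/{n}0.png",capture(n)[:,:,::-1])
    c=calibration(n);print(n,c)
s=state();print(s["t"],s["ee_pos"],s["tool_rot"])
E
```

```text
top {'mtx': array([[428.66647438,   0.        , 318.61488621],
       [  0.        , 428.66647438, 192.3277795 ],
       [  0.        ,   0.        ,   1.        ]]), 'R': array([[-0.00563223, -0.99974245, -0.02198431],
       [-0.98969436,  0.00871865, -0.14293027],
       [ 0.14308513,  0.02095273, -0.98948857]]), 't': array([0.01497572, 0.50649231, 1.10896076])}
side {'mtx': array([[503.17912676,   0.        , 326.05757002],
       [  0.        , 503.17912676, 206.48672743],
       [  0.        ,   0.        ,   1.        ]]), 'R': array([[ 0.98519857, -0.17073746, -0.01524794],
       [-0.12254916, -0.63934843, -0.75908846],
       [ 0.11985609,  0.74972149, -0.65080889]]), 't': array([-0.45810251,  0.12213318,  1.30529535])}
0.1 [0.22838763 0.49976844 0.23058417] [[-9.09483298e-01  4.15739744e-01 -7.71816986e-04]
 [ 4.15740433e-01  9.09482345e-01 -1.32552173e-03]
 [ 1.50881857e-04 -1.52641540e-03 -9.99998824e-01]]
```

View pics/top0.png

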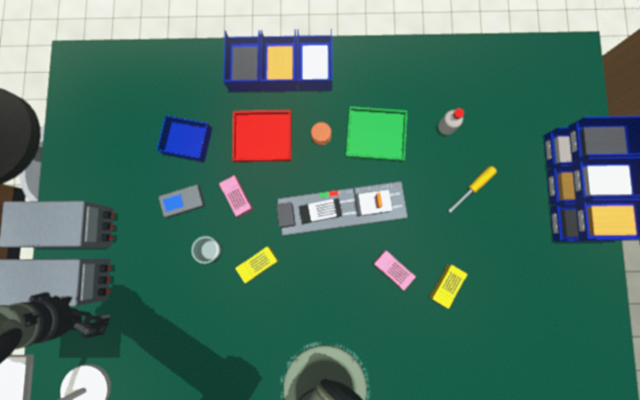

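View pics/side0.png

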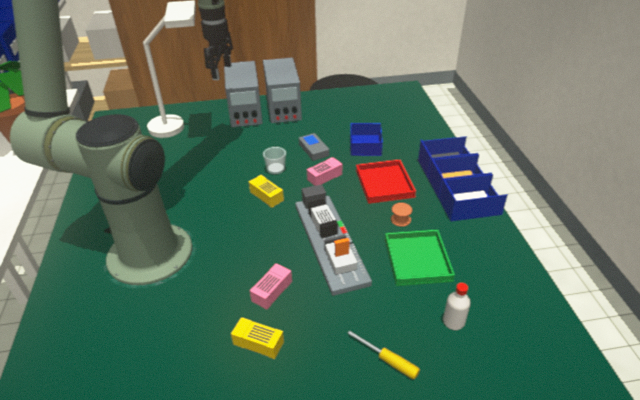

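The top view shows the gauge at px (278–407, 182–235), with its anvil at the left (+y), the housing near (320,210), and the tab near (378,200). The green tray is at (377,134) and the red tray at (262,136). Next I'll enlarge both views.

Run:
```python
import cv2,numpy as np
a=cv2.imread("pics/top0.png")[175:240,270:415]; b=cv2.imread("pics/side0.png")[180:295,285:375]
cv2.imwrite("pics/ct.png",cv2.resize(a,None,fx=5.5,fy=5.5,interpolation=cv2.INTER_CUBIC))
cv2.imwrite("pics/cs.png",cv2.resize(b,None,fx=5.2,fy=5.2,interpolation=cv2.INTER_CUBIC))
```

```text
(no output)
```

View pics/ct.png

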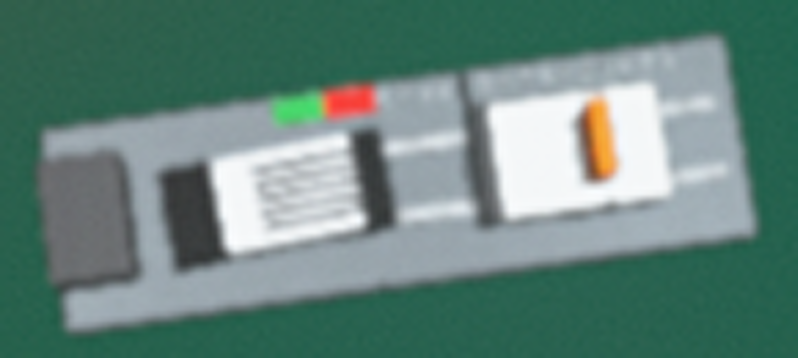

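View pics/cs.png

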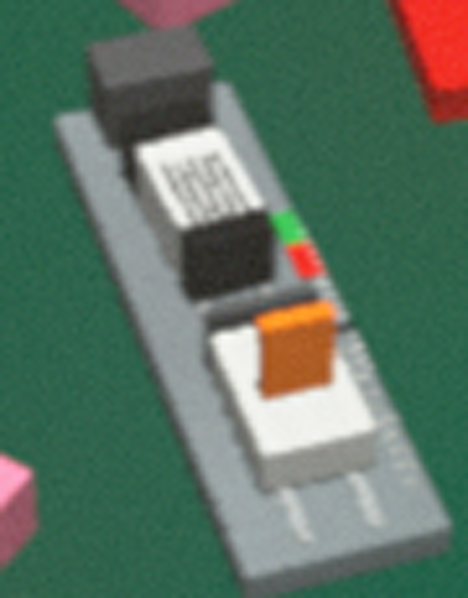

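The crops give usable corners, in crop px. Top view: gauge bed corners (42,130), (722,37), (755,235), (68,330); tab top about x 590–612, y 97–180. Side view: bed corners (57,115), (228,85), (450,522), (245,582); tab top edge (257,316)–(335,303).

```bash
cat > h.py <<'E'
import numpy as np,cv2
from bench import *
C={n:calibration(n) for n in("top","side")}
def ray(n,p):
    c=C[n];d=c["R"].T@np.linalg.solve(c["mtx"],[p[0],p[1],1]);return -c["R"].T@c["t"],d
def atz(n,p,z):
    o,d=ray(n,p);return (o+d*(z-o[2])/d[2])
def tri(p,q):
    (a,d),(b,e)=ray("top",p),ray("side",q)
    k=np.linalg.lstsq(np.c_[d,-e],b-a,rcond=None)[0];u,v=a+k[0]*d,b+k[1]*e
    return (u+v)/2,np.linalg.norm(u-v)
T=lambda x,y:((x+.5)/5.5-.5+270,(y+.5)/5.5-.5+175)
S=lambda x,y:((x+.5)/5.2-.5+285,(y+.5)/5.2-.5+180)
def grot(P): # fit gauge pose from corners +y+x,-y+x,-y-x,+y-x
    L=np.array([[50,170],[50,-170],[-50,-170],[-50,170]])/1e3
    P=np.array(P)[:,:2];m=P.mean(0);U,_,V=np.linalg.svd((P-m).T@L);R=U@np.diag([1,np.linalg.det(U@V)])@V
    return m,R,np.linalg.norm(P-m-(L@R.T),axis=1)
E
python3 - <<'E'
from h import *
np.set_printoptions(precision=4,suppress=True)
t=[T(42,130),T(722,37),T(755,235),T(68,330)];s=[S(228,85),S(450,522),S(245,582),S(57,115)]
for a,b in zip(t,s):print("tri",tri(a,b))
for n,q in(("top",t),("side",s)):
    m,R,e=grot([atz(n,p,.02) for p in q]);print(n,m,np.degrees(np.arctan2(R[1,1],R[0,1])),e)
    for nm,p in((("tab",T(603,138)),) if n=="top" else (("tab",S(296,311)),)):
        w=atz(n,p,.098);print(nm,w,R.T@(w[:2]-m))
print("tab",tri(T(603,138),S(296,311)))
# housing top corners
ht=[T(162,172),T(378,130),T(392,225),T(180,270)]
for p in ht:print("hous",R.T@(atz("top",p,.06)[:2]-m))
print("hz",tri(T(221,160+1),S(215,127)),tri(T(237,255),S(135,145)))
ims={n:capture(n) for n in C}
for n in C:
    hsv=cv2.cvtColor(ims[n],cv2.COLOR_RGB2HSV)
    for c,lo,hi in(("g",(50,150,120),(68,255,255)),("r",(0,200,120),(4,255,255))):
        k,l,st,ce=cv2.connectedComponentsWithStats(cv2.inRange(hsv,lo,hi))
        i=1+np.argmax(st[1:,4]);print(n,c,st[i],ce[i],atz(n,ce[i],.012))
E
```

```text
tri (array([0.494 , 0.1245, 0.0163]), np.float64(0.0005188781901351024))
tri (array([ 0.5372, -0.2112,  0.0216]), np.float64(0.0006937255147483155))
tri (array([ 0.4397, -0.2248,  0.0169]), np.float64(0.00014899508734672964))
tri (array([0.3962, 0.1103, 0.0217]), np.float64(0.0015740735713341643))
top [ 0.4664 -0.0503] 97.42987145153002 [0.0008 0.0013 0.0012 0.0014]
tab [ 0.4777 -0.1422  0.098 ] [-0.0007 -0.0927]
side [ 0.4669 -0.0512] 97.41113115424184 [0.0041 0.0035 0.0011 0.0023]
tab [ 0.4796 -0.1395  0.098 ] [ 0.0012 -0.0891]
tab (array([ 0.4782, -0.142 ,  0.1005]), np.float64(0.0016917500171939287))
hous [0.0157 0.1122]
hous [0.0215 0.008 ]
hous [-0.0241  0.0078]
hous [-0.0315  0.1097]
hz (array([0.472 , 0.0339, 0.0649]), np.float64(0.0008700819670268285)) (array([0.4284, 0.0264, 0.0659]), np.float64(0.0010003583047293707))
top g [ 346  107   61   53 2753] [375.8732 133.9688] [ 0.6725 -0.1481  0.012 ]
top r [ 234  112   57   49 2611] [261.5419 136.3826] [0.6693 0.1703 0.012 ]
side g [ 385  230   69   51 2442] [417.5385 256.0283] [ 0.6735 -0.1475  0.012 ]
side r [ 357  160   58   42 1610] [385.2037 181.0137] [0.6734 0.1667 0.012 ]
```

```bash
cat >> h.py <<'E'
np.set_printoptions(precision=4,suppress=True)
G=np.array([.4666,-.0507]);YAW=np.radians(97.4)
def gw(x,y):
    c,s=np.cos(YAW-np.pi/2),np.sin(YAW-np.pi/2);return G+np.array([c*x-s*y,s*x+c*y])
def go(xyz,yawdeg):
    s=state();R=s["tool_rot"];d=R.T@(np.array(xyz)-s["ee_pos"])
    dy=(yawdeg-np.degrees(np.arctan2(R[1,1],R[0,1]))+90)%180-90
    print("t",s["t"],"ee",s["ee_pos"],"shift",d,"wz",-np.radians(dy),"tilt",R[:,2],"F",s["ft_force"],"q",s["joint_positions"])
E
python3 -c "
from h import *
p=gw(0,-.0915);print(p);go([*p,.16],97.4)"
```

```text
[ 0.4784 -0.1414]
t 0.2 ee [0.2285 0.4999 0.2308] shift [-0.494  -0.4793  0.0712] wz -0.5579764849038101 tilt [-0.0006 -0.0009 -1.    ] F [-0.5883 -0.5364 -0.6981] q [ 1.0078  0.3267 -0.1932  1.052  -0.      1.4366]
```

```bash
R='{"hand":0.3,"x":-0.145,"y":-0.140}'; 
python3 -m handwheel '[{"hand":0.3,"x":-0.03,"y":-0.029},{"hand":0.3,"x":-0.06,"y":-0.058},{"hand":0.3,"x":-0.09,"y":-0.087},{"hand":0.3,"x":-0.12,"y":-0.116},{"hand":0.3,"x":-0.148,"y":-0.144}]' 20
python3 -m handwheel '[{"hand":0.3,"x":-0.03,"y":-0.029},{"hand":0.3,"x":-0.06,"y":-0.058},{"hand":0.3,"x":-0.09,"y":-0.087},{"hand":0.3,"x":-0.12,"y":-0.116},{"hand":0.3,"x":-0.148,"y":-0.144}]'
python3 -m handwheel '[{"hand":0.3,"x":-0.03,"y":-0.029},{"hand":0.3,"x":-0.06,"y":-0.058},{"hand":0.3,"x":-0.09,"y":-0.087},{"hand":0.3,"x":-0.12,"y":-0.116},{"hand":0.3,"x":-0.148,"y":-0.144}]'
python3 -m handwheel '[{"hand":0.3,"x":-0.01,"y":-0.01,"wz":-0.12},{"hand":0.3,"x":-0.03,"y":-0.03,"z":0.02,"wz":-0.24},{"hand":0.3,"x":-0.05,"y":-0.047,"z":0.04,"wz":-0.36},{"hand":0.3,"x":-0.05,"y":-0.047,"z":0.06,"wz":-0.48},{"hand":0.3,"x":-0.05,"y":-0.047,"z":0.071,"wz":-0.558}]'
python3 -c "
from h import *
p=gw(0,-.0915);go([*p,.16],97.4)
cv2.imwrite('pics/w1.png',capture('wrist')[:,:,::-1])"
```

```text
t 0.2 ee [0.2285 0.4999 0.2308] shift [-0.494  -0.4793  0.0712] wz -0.5579764849038101 tilt [-0.0006 -0.0009 -1.    ] F [-0.5883 -0.5364 -0.6981] q [ 1.0078  0.3267 -0.1932  1.052  -0.      1.4366]$[0]: bad value
$[0]: bad value
$[0]: bad value
$[0]: bad value
```

View pics/w1.png

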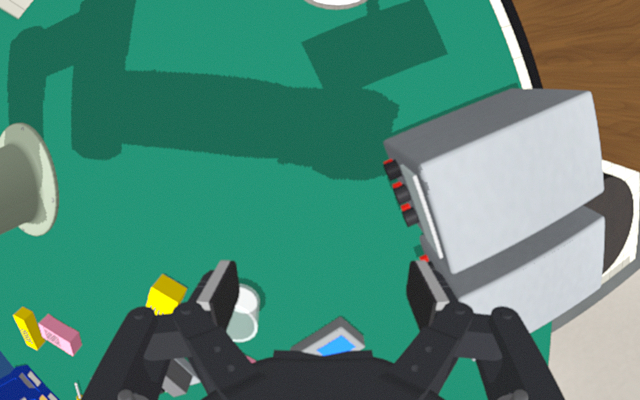

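The wrist picture shows that the arm hasn't left the start pose: the open fingers are at px (215,290) and (425,290). The rows were refused, so I'll include every field.

```bash
python3 -m handwheel '[{"hand":0.3,"x":-0.03,"y":-0.029,"z":0,"wx":0,"wy":0,"wz":0},{"hand":0.3,"x":-0.06,"y":-0.058,"z":0,"wx":0,"wy":0,"wz":0},{"hand":0.3,"x":-0.09,"y":-0.087,"z":0,"wx":0,"wy":0,"wz":0},{"hand":0.3,"x":-0.12,"y":-0.116,"z":0,"wx":0,"wy":0,"wz":0},{"hand":0.3,"x":-0.148,"y":-0.144,"z":0,"wx":0,"wy":0,"wz":0}]' 20
```

```text
t: 0.67
ee_pos: [0.3036, 0.3059, 0.2312]
tool_rot: [[-0.91, 0.415, 0.0], [0.415, 0.91, -0.0], [-0.0, -0.0, -1.0]]
ft_force: [0.3, -0.1, -0.1]
grip_width: 0.309
gripper_force: 0.0
```

```bash
python3 -m handwheel '[{"hand":0.3,"x":-0.03,"y":-0.029,"z":0,"wx":0,"wy":0,"wz":0},{"hand":0.3,"x":-0.06,"y":-0.058,"z":0,"wx":0,"wy":0,"wz":0},{"hand":0.3,"x":-0.09,"y":-0.087,"z":0,"wx":0,"wy":0,"wz":0},{"hand":0.3,"x":-0.12,"y":-0.116,"z":0,"wx":0,"wy":0,"wz":0},{"hand":0.3,"x":-0.148,"y":-0.144,"z":0,"wx":0,"wy":0,"wz":0}]' 
python3 -m handwheel '[{"hand":0.3,"x":-0.03,"y":-0.029,"z":0,"wx":0,"wy":0,"wz":-0.11},{"hand":0.3,"x":-0.06,"y":-0.058,"z":0,"wx":0,"wy":0,"wz":-0.22},{"hand":0.3,"x":-0.09,"y":-0.087,"z":0,"wx":0,"wy":0,"wz":-0.33},{"hand":0.3,"x":-0.12,"y":-0.116,"z":0,"wx":0,"wy":0,"wz":-0.44},{"hand":0.3,"x":-0.148,"y":-0.144,"z":0,"wx":0,"wy":0,"wz":-0.558}]' 
python3 -c "
from h import *
p=gw(0,-.0915);go([*p,.16],97.4)"
```

```text
t: 1.08
ee_pos: [0.3785, 0.1132, 0.2315]
tool_rot: [[-0.909, 0.416, 0.001], [0.416, 0.909, 0.0], [-0.001, 0.0, -1.0]]
ft_force: [0.5, -0.3, -0.2]
grip_width: 0.295
gripper_force: 0.0
t: 1.5
ee_pos: [0.4439, -0.0536, 0.2314]
tool_rot: [[-0.995, -0.102, 0.0], [-0.102, 0.995, 0.0], [-0.0, 0.0, -1.0]]
ft_force: [0.6, 0.6, -1.1]
grip_width: 0.298
gripper_force: 0.0
t 1.5 ee [ 0.4439 -0.0536  0.2314] shift [-0.0254 -0.0909  0.0714] wz -0.026890389923475408 tilt [ 0.0004  0.0001 -1.    ] F [ 0.5794  0.6288 -1.0501] q [-0.2858  0.1351 -0.4429  0.9924  0.0002 -0.3881]
```

```bash
python3 -m handwheel '[{"hand":0.3,"x":-0.01,"y":-0.032,"z":0.025,"wx":0,"wy":0,"wz":-0.01},{"hand":0.3,"x":-0.02,"y":-0.065,"z":0.05,"wx":0,"wy":0,"wz":-0.01},{"hand":0.3,"x":-0.023,"y":-0.085,"z":0.07,"wx":0,"wy":0,"wz":-0.01},{"hand":0.3,"x":-0.023,"y":-0.085,"z":0.071,"wx":0,"wy":0,"wz":-0.01},{"hand":0.3,"x":-0.023,"y":-0.085,"z":0.071,"wx":0,"wy":0,"wz":-0.01}]'
python3 -c "
from h import *
p=gw(0,-.0915);go([*p,.062],97.4)
print(calibration('wrist'))
cv2.imwrite('pics/w2.png',capture('wrist')[:,:,::-1])"
```

```text
t: 1.92
ee_pos: [0.4736, -0.1347, 0.1588]
tool_rot: [[-0.995, -0.105, -0.003], [-0.105, 0.995, 0.002], [0.003, 0.002, -1.0]]
ft_force: [-0.3, -0.3, 0.4]
grip_width: 0.302
gripper_force: 0.0
t 1.9167 ee [ 0.4736 -0.1347  0.1588] shift [-0.0044 -0.0074  0.0968] wz -0.024414418423655968 tilt [-0.0032  0.0018 -1.    ] F [-0.2948 -0.2751  0.4391] q [-0.4273  0.2884 -0.4464  0.8397  0.0003 -0.532 ]
{'mtx': array([[309.7069,   0.    , 322.4878],
       [  0.    , 309.7069, 202.689 ],
       [  0.    ,   0.    ,   1.    ]]), 'R': array([[-0.104 ,  0.9946,  0.002 ],
       [ 0.9429,  0.098 ,  0.3182],
       [ 0.3163,  0.035 , -0.948 ]]), 't': array([ 0.1838, -0.45  ,  0.1658])}
```

View pics/w2.png

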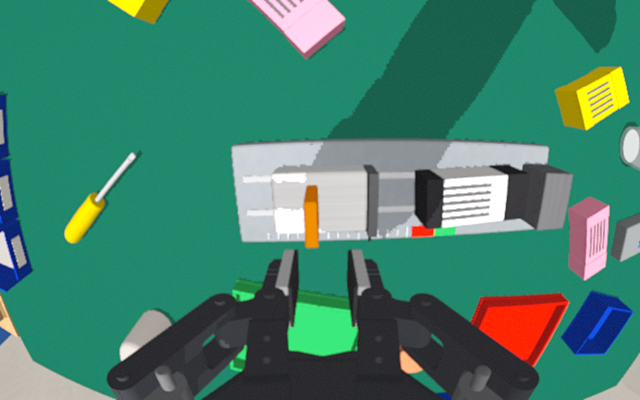

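The wrist view shows the tab (orange) at px x 305–318, y 186–247, a little left of the finger midline (~322), with the housing at (418–520, 165–228). I'll check the estimates by projecting them into this view.

```bash
cat >> h.py <<'E'
def wproj(X,c=None):
    c=c or calibration("wrist");P=(c["R"]@np.array(X)+c["t"]).reshape(1,1,3)
    return cv2.fisheye.projectPoints(P,np.zeros(3),np.zeros(3),c["mtx"],np.zeros(4))[0].ravel()
E
python3 - <<'E'
from h import *
for x,y in((-.018,-.0865),(-.018,-.0965),(.018,-.0865),(.018,-.0965)):print("tab",wproj([*gw(x,y),.098]))
for x,y in((.05,.17),(.05,-.17),(-.05,-.17),(-.05,.17)):print("bed",wproj([*gw(x,y),.02]))
im=cv2.imread("pics/w2.png");hsv=cv2.cvtColor(im,cv2.COLOR_BGR2HSV);m=cv2.inRange(hsv,(8,200,120),(16,255,255))
m[:170]=0;m[255:]=0;m[:,:290]=0;m[:,340:]=0
for r in range(184,250,4):
    q=np.flatnonzero(m[r]);print(r,q.min() if len(q) else 0,q.max() if len(q) else 0,im[r,q].mean(0).astype(int) if len(q) else 0,end="; ")
E
```

```text
tab [318.938  203.1325]
tab [304.5135 203.4585]
tab [320.2933 249.5275]
tab [306.704  249.7781]
bed [536.2407 231.127 ]
bed [240.6958 243.0632]
bed [229.9498 146.1258]
bed [550.0162 148.0903]
184 0 0 0; 188 307 316 [  5  96 178]; 192 307 316 [  2  96 178]; 196 306 316 [  0  97 179]; 200 305 316 [  5  96 177]; 204 0 0 0; 208 0 0 0; 212 317 317 [ 35 101 181]; 216 305 317 [ 29 120 207]; 220 305 317 [ 23 119 208]; 224 317 317 [  2 110 203]; 228 317 317 [ 31 122 210]; 232 317 317 [ 32 127 218]; 236 0 0 0; 240 317 317 [ 36 134 227]; 244 0 0 0; 248 0 0 0;
```

The projections agree within about 1 px. I'll lower the fingers so they straddle the tab.

```bash
python3 -m handwheel '[{"hand":0.3,"x":-0.004,"y":-0.007,"z":0.01,"wx":0,"wy":0,"wz":-0.02},{"hand":0.3,"x":-0.004,"y":-0.007,"z":0.03,"wx":0,"wy":0,"wz":-0.02},{"hand":0.3,"x":-0.004,"y":-0.007,"z":0.055,"wx":0,"wy":0,"wz":-0.02},{"hand":0.3,"x":-0.004,"y":-0.007,"z":0.08,"wx":0,"wy":0,"wz":-0.02},{"hand":0.3,"x":-0.004,"y":-0.007,"z":0.096,"wx":0,"wy":0,"wz":-0.02}]'
python3 -m handwheel '[{"hand":0.3,"x":0,"y":0.001,"z":0,"wx":0,"wy":0,"wz":0},{"hand":0.3,"x":0,"y":0.002,"z":0,"wx":0,"wy":0,"wz":0}]'
python3 -c "
from h import *
p=gw(0,-.0915);go([*p,.062],97.4)"
```

```text
t: 2.38
ee_pos: [0.4792, -0.1393, 0.0639]
tool_rot: [[-0.992, -0.129, 0.0], [-0.129, 0.992, 0.0], [-0.0, 0.0, -1.0]]
ft_force: [0.0, 0.3, -0.2]
grip_width: 0.3
gripper_force: 0.0
t: 2.55
ee_pos: [0.4791, -0.1377, 0.065]
tool_rot: [[-0.992, -0.128, -0.0], [-0.128, 0.992, 0.0], [0.0, 0.0, -1.0]]
ft_force: [0.4, -0.3, 0.6]
grip_width: 0.299
gripper_force: 0.0
t 2.55 ee [ 0.4791 -0.1377  0.065 ] shift [ 0.0012 -0.0037  0.003 ] wz -0.0006136910442679605 tilt [-0.0004  0.0004 -1.    ] F [ 0.4317 -0.3486  0.5526] q [-0.4281  0.4164 -0.5441  0.6108  0.0002 -0.5566]
```

```bash
python3 -m handwheel '[{"hand":0.3,"x":0,"y":0.002,"z":0,"wx":0,"wy":0,"wz":0},{"hand":0.3,"x":0,"y":0.004,"z":0,"wx":0,"wy":0,"wz":0},{"hand":0.3,"x":0,"y":0.007,"z":0,"wx":0,"wy":0,"wz":0},{"hand":0.3,"x":0,"y":0.010,"z":0,"wx":0,"wy":0,"wz":0},{"hand":0.3,"x":0,"y":0.013,"z":0,"wx":0,"wy":0,"wz":0}]'
python3 -m handwheel '[{"hand":0.3,"x":0,"y":0.004,"z":0,"wx":0,"wy":0,"wz":0},{"hand":0.3,"x":0,"y":0.008,"z":0,"wx":0,"wy":0,"wz":0},{"hand":0.3,"x":0,"y":0.012,"z":0,"wx":0,"wy":0,"wz":0},{"hand":0.3,"x":0,"y":0.016,"z":0,"wx":0,"wy":0,"wz":0},{"hand":0.3,"x":0,"y":0.018,"z":0,"wx":0,"wy":0,"wz":0}]'
python3 -c "
from h import *
p=gw(0,-.0915);go([*p,.065],97.4)"
```

```text
t: 2.97
ee_pos: [0.4787, -0.1264, 0.0654]
tool_rot: [[-0.992, -0.126, 0.002], [-0.126, 0.992, -0.002], [-0.002, -0.002, -1.0]]
ft_force: [1.2, -2.0, 2.6]
grip_width: 0.298
gripper_force: 1.3
t: 3.38
ee_pos: [0.4751, -0.1073, 0.0643]
tool_rot: [[-0.992, -0.127, -0.0], [-0.127, 0.992, 0.0], [0.0, 0.0, -1.0]]
ft_force: [1.0, -1.8, 0.7]
grip_width: 0.303
gripper_force: 1.1
t 3.3833 ee [ 0.4751 -0.1073  0.0643] shift [ 0.0011 -0.0342 -0.0008] wz -0.0016564457442286476 tilt [-0.0001  0.0004 -1.    ] F [ 0.955  -1.8181  0.745 ] q [-0.374   0.4004 -0.5742  0.5964  0.0003 -0.5015]
```

```bash
python3 -m handwheel '[{"hand":0.3,"x":0,"y":0.003,"z":0,"wx":0,"wy":0,"wz":0},{"hand":0.3,"x":0,"y":0.006,"z":0,"wx":0,"wy":0,"wz":0},{"hand":0.3,"x":0,"y":0.009,"z":0,"wx":0,"wy":0,"wz":0},{"hand":0.3,"x":0,"y":0.012,"z":0,"wx":0,"wy":0,"wz":0},{"hand":0.3,"x":0,"y":0.014,"z":0,"wx":0,"wy":0,"wz":0}]'
python3 -m handwheel '[{"hand":0.3,"x":0,"y":0.002,"z":0,"wx":0,"wy":0,"wz":0},{"hand":0.3,"x":0,"y":0.004,"z":0,"wx":0,"wy":0,"wz":0},{"hand":0.3,"x":0,"y":0.006,"z":0,"wx":0,"wy":0,"wz":0},{"hand":0.3,"x":0,"y":0.008,"z":0,"wx":0,"wy":0,"wz":0},{"hand":0.3,"x":0,"y":0.010,"z":0,"wx":0,"wy":0,"wz":0}]'
python3 -c "
from h import *
p=gw(0,-.0915);go([*p,.065],97.4)
ims=[capture(n)[:,:,::-1] for n in('wrist','top')]
cv2.imwrite('pics/w3.png',ims[0]);cv2.imwrite('pics/t3.png',ims[1])"
```

```text
t: 3.8
ee_pos: [0.4733, -0.0937, 0.0643]
tool_rot: [[-0.992, -0.127, -0.0], [-0.127, 0.992, 0.0], [0.0, 0.0, -1.0]]
ft_force: [1.3, -3.4, 1.2]
grip_width: 0.301
gripper_force: 1.2
t: 4.22
ee_pos: [0.472, -0.0842, 0.0642]
tool_rot: [[-0.992, -0.126, -0.0], [-0.126, 0.992, -0.0], [0.0, -0.0, -1.0]]
ft_force: [0.4, -4.1, -0.5]
grip_width: 0.302
gripper_force: 2.0
t 4.2167 ee [ 0.472  -0.0842  0.0642] shift [ 0.0009 -0.0576 -0.0007] wz -0.0023581636147250395 tilt [-0.0004 -0.0003 -1.    ] F [ 0.423  -4.0814 -0.5118] q [-0.3304  0.3892 -0.5935  0.5884 -0.0004 -0.4572]
```

View pics/w3.png

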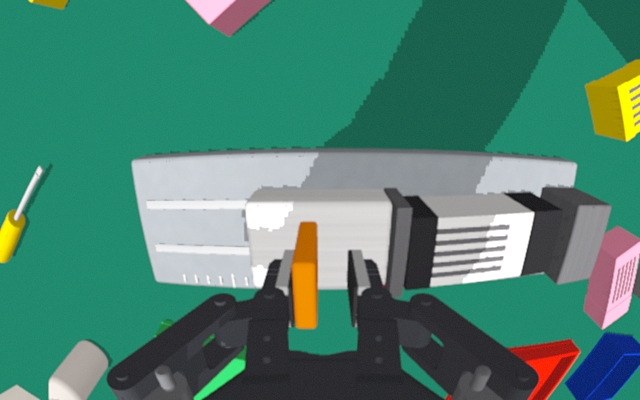

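In the wrist view the jaw face (px 398,240) has met the housing's near cap (415,240), and the housing's far end (555,235) is almost at the anvil (570,235). I'll go on slowly and watch the force.

```bash
python3 -m handwheel '[{"hand":0.3,"x":0,"y":0.0015,"z":0,"wx":0,"wy":0,"wz":0},{"hand":0.3,"x":0,"y":0.003,"z":0,"wx":0,"wy":0,"wz":0},{"hand":0.3,"x":0,"y":0.0045,"z":0,"wx":0,"wy":0,"wz":0},{"hand":0.3,"x":0,"y":0.006,"z":0,"wx":0,"wy":0,"wz":0}]'
python3 -c "
from h import *
p=gw(0,-.0915);go([*p,.065],97.4)"
```

```text
t: 4.65
ee_pos: [0.4713, -0.0782, 0.0643]
tool_rot: [[-0.992, -0.127, -0.0], [-0.127, 0.992, -0.0], [0.0, -0.0, -1.0]]
ft_force: [0.7, -3.9, -0.2]
grip_width: 0.296
gripper_force: 1.9
t 4.65 ee [ 0.4713 -0.0782  0.0643] shift [ 0.001  -0.0636 -0.0007] wz -0.002219098478626248 tilt [-0.0003 -0.0001 -1.    ] F [ 0.7059 -3.8521 -0.1602] q [-0.319   0.3865 -0.5979  0.5866 -0.0002 -0.4459]
```

```bash
python3 -m handwheel '[{"hand":0.3,"x":0,"y":0.001,"z":0,"wx":0,"wy":0,"wz":0},{"hand":0.3,"x":0,"y":0.002,"z":0,"wx":0,"wy":0,"wz":0},{"hand":0.3,"x":0,"y":0.003,"z":0,"wx":0,"wy":0,"wz":0},{"hand":0.3,"x":0,"y":0.004,"z":0,"wx":0,"wy":0,"wz":0}]'
```

```text
t: 4.98
ee_pos: [0.4707, -0.0742, 0.0642]
tool_rot: [[-0.992, -0.127, -0.0], [-0.127, 0.992, -0.0], [0.001, -0.0, -1.0]]
ft_force: [0.5, -3.7, 0.1]
grip_width: 0.299
gripper_force: 2.3
```

```bash
python3 -m handwheel '[{"hand":0.3,"x":0,"y":0.001,"z":0,"wx":0,"wy":0,"wz":0},{"hand":0.3,"x":0,"y":0.002,"z":0,"wx":0,"wy":0,"wz":0},{"hand":0.3,"x":0,"y":0.003,"z":0,"wx":0,"wy":0,"wz":0}]'
```

```text
t: 5.23
ee_pos: [0.4705, -0.0725, 0.0643]
tool_rot: [[-0.992, -0.126, -0.0], [-0.126, 0.992, -0.003], [0.001, -0.003, -1.0]]
ft_force: [0.3, -8.4, -2.8]
grip_width: 0.299
gripper_force: 4.4
```

```bash
python3 -m handwheel '[{"hand":0.3,"x":0,"y":0.0005,"z":0,"wx":0,"wy":0,"wz":0},{"hand":0.3,"x":0,"y":0.0005,"z":0,"wx":0,"wy":0,"wz":0},{"hand":0.3,"x":0,"y":0.0005,"z":0,"wx":0,"wy":0,"wz":0},{"hand":0.3,"x":0,"y":0.0005,"z":0,"wx":0,"wy":0,"wz":0}]'
python3 -c "
from h import *
p=gw(0,-.0915);go([*p,.065],97.4)"
```

```text
t: 5.57
ee_pos: [0.4705, -0.0724, 0.0643]
tool_rot: [[-0.992, -0.126, -0.0], [-0.126, 0.992, -0.004], [0.001, -0.004, -1.0]]
ft_force: [-0.1, -9.5, -1.5]
grip_width: 0.3
gripper_force: 4.4
t 5.5667 ee [ 0.4705 -0.0724  0.0643] shift [ 0.0009 -0.0695 -0.0005] wz -0.00300769160220312 tilt [-0.0004 -0.0036 -1.    ] F [-0.0588 -9.4548 -1.4892] q [-0.3056  0.3837 -0.6028  0.5837 -0.0036 -0.4317]
```

```bash
python3 -m handwheel '[{"hand":0.3,"x":0,"y":0.001,"z":0,"wx":0,"wy":0,"wz":0},{"hand":0.3,"x":0,"y":0.001,"z":0,"wx":0,"wy":0,"wz":0},{"hand":0.3,"x":0,"y":0.001,"z":0,"wx":0,"wy":0,"wz":0},{"hand":0.3,"x":0,"y":0.001,"z":0,"wx":0,"wy":0,"wz":0},{"hand":0.3,"x":0,"y":0.001,"z":0,"wx":0,"wy":0,"wz":0}]'
python3 -m handwheel '[{"hand":0.3,"x":0,"y":0,"z":0,"wx":0,"wy":0,"wz":0},{"hand":0.3,"x":0,"y":0,"z":0,"wx":0,"wy":0,"wz":0},{"hand":0.3,"x":0,"y":0,"z":0,"wx":0,"wy":0,"wz":0},{"hand":0.3,"x":0,"y":0,"z":0,"wx":0,"wy":0,"wz":0},{"hand":0.3,"x":0,"y":0,"z":0,"wx":0,"wy":0,"wz":0}]'
python3 -c "
from h import *
ims={n:capture(n)[:,:,::-1] for n in('wrist','top','side')}
for n in ims: cv2.imwrite('pics/%s4.png'%n,ims[n])
f=lambda a,k:cv2.resize(a,None,fx=k,fy=k,interpolation=cv2.INTER_CUBIC)
a=f(ims['top'][175:240,270:415],5.5);b=f(ims['side'][180:240,285:375],3.7)[:222];w=f(ims['wrist'][180:300,360:600],1.85)[:222]
b=b[:,:333];w=w[:,:444];r=np.zeros((222,797,3),np.uint8);r[:b.shape[0],:b.shape[1]]=b;r[:w.shape[0],340:340+w.shape[1]]=w
cv2.imwrite('pics/m4.png',np.vstack([a[:,:797],r]))"
```

```text
t: 5.98
ee_pos: [0.4705, -0.0718, 0.0643]
tool_rot: [[-0.992, -0.126, -0.0], [-0.126, 0.992, -0.005], [0.001, -0.004, -1.0]]
ft_force: [-0.3, -10.2, -2.2]
grip_width: 0.299
gripper_force: 5.1
t: 6.4
ee_pos: [0.4705, -0.0719, 0.0643]
tool_rot: [[-0.992, -0.126, -0.0], [-0.126, 0.992, -0.005], [0.001, -0.004, -1.0]]
ft_force: [-0.5, -9.9, -2.6]
grip_width: 0.305
gripper_force: 5.1
```

View pics/m4.png

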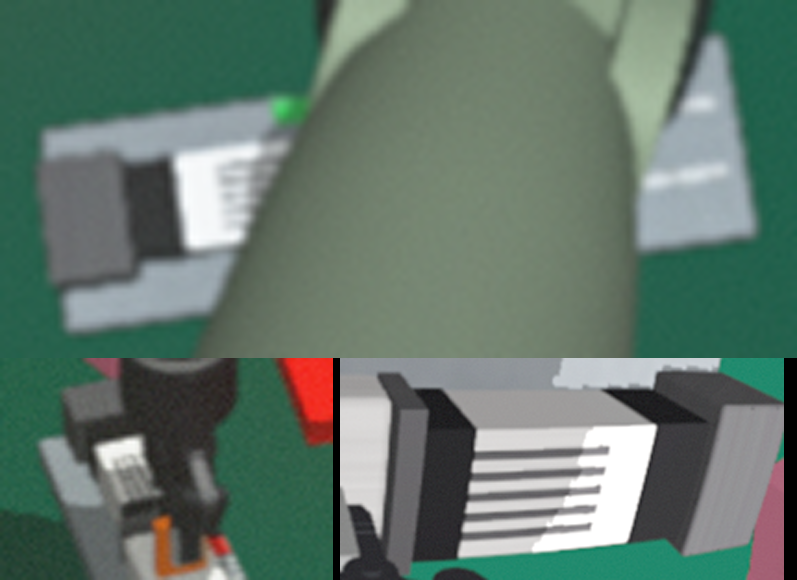

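The housing is flush between jaw and anvil, and about 10 N has been held for over a second. In the wrist inset, jaw and cap meet at (420,480) and the far cap meets the anvil at (700,470). The arm hides the pointer, so I'll release the spring, lift (the jaw stays put), and read it.

```bash
python3 -m handwheel '[{"hand":0.3,"x":0,"y":0,"z":0,"wx":0,"wy":0,"wz":0},{"hand":0.3,"x":0,"y":-0.003,"z":0,"wx":0,"wy":0,"wz":0},{"hand":0.3,"x":0,"y":-0.006,"z":0,"wx":0,"wy":0,"wz":0},{"hand":0.3,"x":0,"y":-0.010,"z":0,"wx":0,"wy":0,"wz":0},{"hand":0.3,"x":0,"y":-0.010,"z":0,"wx":0,"wy":0,"wz":0}]'
python3 -m handwheel '[{"hand":0.3,"x":0,"y":0,"z":-0.03,"wx":0,"wy":0,"wz":0},{"hand":0.3,"x":0,"y":0,"z":-0.06,"wx":0,"wy":0,"wz":0},{"hand":0.3,"x":0,"y":0,"z":-0.09,"wx":0,"wy":0,"wz":0},{"hand":0.3,"x":0,"y":0,"z":-0.10,"wx":0,"wy":0,"wz":0},{"hand":0.3,"x":0,"y":0,"z":-0.10,"wx":0,"wy":0,"wz":0}]'
python3 - <<'E'
from h import *
import json
p=gw(0,-.0915);go([*p,.065],97.4)
c=calibration('wrist');w=capture('wrist')[:,:,::-1];s=capture('side')[:,:,::-1]
json.dump({k:v.tolist() for k,v in c.items()},open('c5.json','w'))
cv2.imwrite('pics/w5.png',w);cv2.imwrite('pics/s5.png',s)
f=lambda a,k:cv2.resize(a,None,fx=k,fy=k,interpolation=cv2.INTER_CUBIC)
cv2.imwrite('pics/m5.png',f(w[150:270,310:510],4)) 
for L in(95,100,105,110):print(L,wproj([*gw(.045,.13-L/1e3),.02],c))
E
```

```text
t: 6.97
ee_pos: [0.4716, -0.0794, 0.0642]
tool_rot: [[-0.992, -0.126, -0.0], [-0.126, 0.992, 0.002], [-0.0, 0.002, -1.0]]
ft_force: [-0.2, 0.4, -0.3]
grip_width: 0.3
gripper_force: 0.0
t: 7.38
ee_pos: [0.4736, -0.0796, 0.1671]
tool_rot: [[-0.992, -0.127, 0.005], [-0.127, 0.992, -0.0], [-0.005, -0.001, -1.0]]
ft_force: [0.3, 0.7, -0.3]
grip_width: 0.298
gripper_force: 0.0
t 7.3833 ee [ 0.4736 -0.0796  0.1671] shift [ 0.0037 -0.0618  0.1022] wz -0.0015566931435404175 tilt [ 0.0053 -0.0003 -1.    ] F [ 0.3086  0.7397 -0.3074] q [-0.3214  0.2519 -0.4733  0.8405  0.0014 -0.449 ]
95 [386.5085 227.3344]
100 [381.7613 227.3926]
105 [376.9861 227.4472]
110 [372.1848 227.498 ]
```

View pics/m5.png

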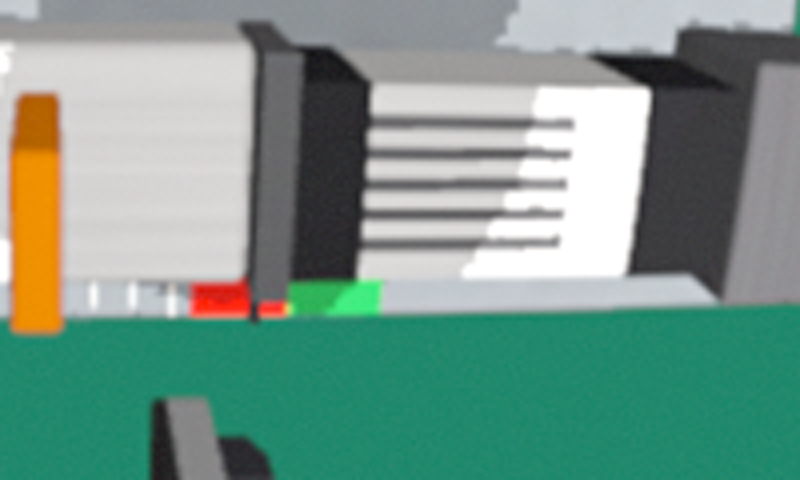

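The pointer is at crop px x≈254. The red/green (100 mm) boundary is at x≈290 and the red end (125 mm) at x≈190. The reading is therefore about 109 mm, so the housing goes in the red tray. Now I'll pull the jaw back.

```bash
python3 -m handwheel '[{"hand":0.3,"x":0.001,"y":-0.003,"z":0.03,"wx":0,"wy":0,"wz":0},{"hand":0.3,"x":0.003,"y":-0.003,"z":0.06,"wx":0,"wy":0,"wz":0},{"hand":0.3,"x":0.003,"y":-0.003,"z":0.085,"wx":0,"wy":0,"wz":0},{"hand":0.3,"x":0.003,"y":-0.003,"z":0.10,"wx":0,"wy":0,"wz":0},{"hand":0.3,"x":0.003,"y":-0.003,"z":0.10,"wx":0,"wy":0,"wz":0}]'
python3 -m handwheel '[{"hand":0.3,"x":0,"y":-0.004,"z":0,"wx":0,"wy":0,"wz":0},{"hand":0.3,"x":0,"y":-0.007,"z":0,"wx":0,"wy":0,"wz":0},{"hand":0.3,"x":0,"y":-0.010,"z":0,"wx":0,"wy":0,"wz":0},{"hand":0.3,"x":0,"y":-0.014,"z":0,"wx":0,"wy":0,"wz":0},{"hand":0.3,"x":0,"y":-0.020,"z":0,"wx":0,"wy":0,"wz":0}]'
```

```text
t: 7.9
ee_pos: [0.4647, -0.0815, 0.0598]
tool_rot: [[-0.992, -0.127, -0.009], [-0.127, 0.992, 0.004], [0.008, 0.005, -1.0]]
ft_force: [-0.6, -0.0, -0.5]
grip_width: 0.299
gripper_force: 0.0
t: 8.32
ee_pos: [0.472, -0.1027, 0.0649]
tool_rot: [[-0.992, -0.127, 0.001], [-0.127, 0.992, 0.001], [-0.001, 0.001, -1.0]]
ft_force: [0.2, 2.9, -1.0]
grip_width: 0.301
gripper_force: 1.6
```

```bash
python3 -m handwheel '[{"hand":0.3,"x":0,"y":-0.006,"z":0,"wx":0,"wy":0,"wz":0},{"hand":0.3,"x":0,"y":-0.012,"z":0,"wx":0,"wy":0,"wz":0},{"hand":0.3,"x":0,"y":-0.018,"z":0,"wx":0,"wy":0,"wz":0},{"hand":0.3,"x":0,"y":-0.023,"z":0,"wx":0,"wy":0,"wz":0},{"hand":0.3,"x":0,"y":-0.025,"z":0,"wx":0,"wy":0,"wz":0}]'
python3 -m handwheel '[{"hand":0.3,"x":0,"y":0.004,"z":0,"wx":0,"wy":0,"wz":0},{"hand":0.3,"x":0,"y":0.007,"z":0,"wx":0,"wy":0,"wz":0},{"hand":0.3,"x":0,"y":0.007,"z":-0.03,"wx":0,"wy":0,"wz":0},{"hand":0.3,"x":0,"y":0.007,"z":-0.07,"wx":0,"wy":0,"wz":0},{"hand":0.8,"x":0,"y":0.007,"z":-0.10,"wx":0,"wy":0,"wz":0}]'
python3 - <<'E'
from h import *
import json
c={k:np.array(v) for k,v in json.load(open('c5.json')).items()}
for p in((370,85),(358,278),(652,88),(628,275),(300,80),(292,300),(735,90)):
    u=np.array([[[(p[0]+.5)/4-.5+310,(p[1]+.5)/4-.5+150]]],float)
    d=np.append(cv2.fisheye.undistortPoints(u,c["mtx"],np.zeros(4)).ravel(),1)
    d=c["R"].T@d;o=-c["R"].T@c["t"];w=o+d*(.06-o[2])/d[2]
    a=YAW-np.pi/2;D=w[:2]-G;print(np.cos(a)*D[0]+np.sin(a)*D[1],-np.sin(a)*D[0]+np.cos(a)*D[1])
p=gw(-.004,.068);go([*p,.16],7.4)
E
```

```text
t: 8.73
ee_pos: [0.4753, -0.129, 0.0646]
tool_rot: [[-0.992, -0.126, 0.001], [-0.126, 0.992, -0.001], [-0.001, -0.001, -1.0]]
ft_force: [0.7, 1.1, 0.7]
grip_width: 0.301
gripper_force: 1.1
t: 9.15
ee_pos: [0.4734, -0.1206, 0.1659]
tool_rot: [[-0.992, -0.127, -0.001], [-0.127, 0.992, -0.001], [0.001, -0.001, -1.0]]
ft_force: [1.4, -1.4, 0.1]
grip_width: 0.427
gripper_force: 0.0
-0.02375134768569437 0.036111023508448775
0.01973461432933947 0.03681498179220512
-0.02464674205321328 0.10278905839502843
0.019979891190625924 0.10344860533922624
-0.02460480999983863 0.020963790504303453
0.02481131236114937 0.022223836105771316
-0.02489424285017499 0.1252145545480486
t 9.15 ee [ 0.4734 -0.1206  0.1659] shift [0.002  0.1382 0.0059] wz 1.569078417688184 tilt [-0.0009 -0.0007 -1.    ] F [ 1.4375 -1.3902  0.0804] q [-0.4     0.272  -0.4488  0.8505 -0.001  -0.5274]
```

```bash
python3 -m handwheel '[{"hand":0.8,"x":0,"y":0.03,"z":0,"wx":0,"wy":0,"wz":0.12},{"hand":0.8,"x":0,"y":0.06,"z":0,"wx":0,"wy":0,"wz":0.24},{"hand":0.8,"x":0,"y":0.09,"z":0,"wx":0,"wy":0,"wz":0.36},{"hand":0.8,"x":0,"y":0.12,"z":0,"wx":0,"wy":0,"wz":0.48},{"hand":0.8,"x":0,"y":0.135,"z":0,"wx":0,"wy":0,"wz":0.6}]'
python3 -m handwheel '[{"hand":0.8,"x":0,"y":0,"z":0,"wx":0,"wy":0,"wz":0.12},{"hand":0.8,"x":0,"y":0,"z":0,"wx":0,"wy":0,"wz":0.24},{"hand":0.8,"x":0,"y":0,"z":0,"wx":0,"wy":0,"wz":0.36},{"hand":0.8,"x":0,"y":0,"z":0,"wx":0,"wy":0,"wz":0.48},{"hand":0.8,"x":0,"y":0,"z":0,"wx":0,"wy":0,"wz":0.6}]'
python3 -m handwheel '[{"hand":0.8,"x":0,"y":0,"z":0,"wx":0,"wy":0,"wz":0.12},{"hand":0.8,"x":0,"y":0,"z":0,"wx":0,"wy":0,"wz":0.24},{"hand":0.8,"x":0,"y":0,"z":0,"wx":0,"wy":0,"wz":0.36},{"hand":0.8,"x":0,"y":0,"z":0,"wx":0,"wy":0,"wz":0.37},{"hand":0.8,"x":0,"y":0,"z":0,"wx":0,"wy":0,"wz":0.37}]'
python3 - <<'E'
from h import *
p=gw(-.002,.068);go([*p,.1],7.4)
E
```

```text
t: 9.57
ee_pos: [0.4554, 0.0157, 0.1643]
tool_rot: [[-0.889, 0.459, -0.001], [0.459, 0.889, 0.0], [0.001, -0.0, -1.0]]
ft_force: [0.0, -0.0, -0.0]
grip_width: 0.803
gripper_force: 0.0
t: 9.98
ee_pos: [0.4564, 0.0133, 0.1642]
tool_rot: [[-0.473, 0.881, -0.0], [0.881, 0.473, -0.001], [-0.001, -0.001, -1.0]]
ft_force: [-0.7, -1.4, -0.2]
grip_width: 0.798
gripper_force: 0.0
t: 10.4
ee_pos: [0.4565, 0.0132, 0.1642]
tool_rot: [[-0.13, 0.991, -0.0], [0.991, 0.13, -0.001], [-0.0, -0.0, -1.0]]
ft_force: [0.1, -0.6, -0.3]
grip_width: 0.799
gripper_force: 0.0
t 10.4 ee [0.4565 0.0132 0.1642] shift [ 0.0034 -0.0002  0.0642] wz 0.0014769885779965662 tilt [-0.0003 -0.0005 -1.    ] F [ 0.1252 -0.5911 -0.2535] q [-0.1326  0.2177 -0.528   0.8254 -0.0006  1.3076]
```

```bash
python3 -m handwheel '[{"hand":0.8,"x":0.003,"y":0,"z":0.035,"wx":0,"wy":0,"wz":0},{"hand":0.8,"x":0.003,"y":0,"z":0.07,"wx":0,"wy":0,"wz":0},{"hand":0.8,"x":0.003,"y":0,"z":0.105,"wx":0,"wy":0,"wz":0},{"hand":0.8,"x":0.003,"y":0,"z":0.128,"wx":0,"wy":0,"wz":0},{"hand":0.8,"x":0.003,"y":0,"z":0.135,"wx":0,"wy":0,"wz":0}]'
python3 -m handwheel '[{"hand":0.55,"x":0,"y":0,"z":0,"wx":0,"wy":0,"wz":0},{"hand":0.5,"x":0,"y":0,"z":0,"wx":0,"wy":0,"wz":0},{"hand":0.4,"x":0,"y":0,"z":0,"wx":0,"wy":0,"wz":0},{"hand":0.3,"x":0,"y":0,"z":0,"wx":0,"wy":0,"wz":0},{"hand":0.3,"x":0,"y":0,"z":0,"wx":0,"wy":0,"wz":0}]' 40
```

```text
t: 10.82
ee_pos: [0.4534, 0.0164, 0.0262]
tool_rot: [[-0.13, 0.992, -0.006], [0.992, 0.13, 0.0], [0.001, -0.006, -1.0]]
ft_force: [-0.6, 0.3, 0.1]
grip_width: 0.802
gripper_force: 0.0
t: 11.23
ee_pos: [0.4571, 0.016, 0.0303]
tool_rot: [[-0.128, 0.992, 0.002], [0.992, 0.128, -0.0], [-0.001, 0.002, -1.0]]
ft_force: [0.6, 0.1, -3.0]
grip_width: 0.507
gripper_force: 41.7
```

```bash
python3 -m handwheel '[{"hand":0.3,"x":0,"y":0,"z":-0.01,"wx":0,"wy":0,"wz":0},{"hand":0.3,"x":-0.002,"y":0,"z":-0.03,"wx":0,"wy":0,"wz":0},{"hand":0.3,"x":-0.003,"y":0,"z":-0.06,"wx":0,"wy":0,"wz":0},{"hand":0.3,"x":-0.003,"y":0,"z":-0.09,"wx":0,"wy":0,"wz":0},{"hand":0.3,"x":-0.003,"y":0,"z":-0.11,"wx":0,"wy":0,"wz":0}]'
python3 - <<'E'
from h import *
go([.671,.160,.14],0)
E
```

```text
t: 11.65
ee_pos: [0.4575, 0.0129, 0.1423]
tool_rot: [[-0.128, 0.992, 0.003], [0.992, 0.128, -0.0], [-0.001, 0.003, -1.0]]
ft_force: [0.6, -0.7, -3.4]
grip_width: 0.509
gripper_force: 42.2
t 11.65 ee [0.4575 0.0129 0.1423] shift [0.1186 0.2305 0.0028] wz 0.12796285490275083 tilt [ 0.0028 -0.0004 -1.    ] F [ 0.5956 -0.6613 -3.4108] q [-0.1332  0.2432 -0.5594  0.7655 -0.      1.3096]
```

Force −3.4 N and opening 0.51 mean the housing is held. Now the transfer.

```bash
python3 -m handwheel '[{"hand":0.3,"x":0.01,"y":0.02,"z":0,"wx":0,"wy":0,"wz":0.03},{"hand":0.3,"x":0.025,"y":0.05,"z":0,"wx":0,"wy":0,"wz":0.06},{"hand":0.3,"x":0.04,"y":0.08,"z":0,"wx":0,"wy":0,"wz":0.09},{"hand":0.3,"x":0.055,"y":0.11,"z":0,"wx":0,"wy":0,"wz":0.12},{"hand":0.3,"x":0.07,"y":0.14,"z":0,"wx":0,"wy":0,"wz":0.13}]'
python3 - <<'E'
from h import *
go([.671,.160,.14],0)
E
```

```text
t: 12.07
ee_pos: [0.5877, 0.1013, 0.14]
tool_rot: [[0.003, 1.0, 0.001], [1.0, -0.003, -0.0], [-0.0, 0.001, -1.0]]
ft_force: [1.3, -0.3, -4.0]
grip_width: 0.507
gripper_force: 42.1
t 12.0667 ee [0.5877 0.1013 0.14  ] shift [0.059  0.0831 0.    ] wz -0.0032094153618914887 tilt [ 0.0006 -0.0001 -1.    ] F [ 1.2816 -0.3299 -4.0075] q [ 0.047   0.4823 -0.1992  0.8887 -0.0001  1.621 ]
```

```bash
python3 -m handwheel '[{"hand":0.3,"x":0.018,"y":0.026,"z":0,"wx":0,"wy":0,"wz":0},{"hand":0.3,"x":0.036,"y":0.052,"z":0,"wx":0,"wy":0,"wz":0},{"hand":0.3,"x":0.055,"y":0.078,"z":0,"wx":0,"wy":0,"wz":0},{"hand":0.3,"x":0.055,"y":0.078,"z":0.02,"wx":0,"wy":0,"wz":0},{"hand":0.3,"x":0.055,"y":0.078,"z":0.04,"wx":0,"wy":0,"wz":0}]'
python3 - <<'E'
from h import *
go([.671,.160,.016],0)
cv2.imwrite('pics/w6.png',capture('wrist')[:,:,::-1])
E
```

```text
t: 12.48
ee_pos: [0.6678, 0.1568, 0.1004]
tool_rot: [[0.0, 1.0, 0.005], [1.0, -0.0, 0.001], [0.001, 0.005, -1.0]]
ft_force: [-0.9, 0.1, -4.7]
grip_width: 0.507
gripper_force: 42.5
t 12.4833 ee [0.6678 0.1568 0.1004] shift [0.0032 0.0028 0.0844] wz -0.0002432675740046902 tilt [ 0.005   0.0006 -1.    ] F [-0.9441  0.1261 -4.6637] q [ 0.1231  0.671   0.0267  0.9214 -0.      1.6941]
```

View pics/w6.png

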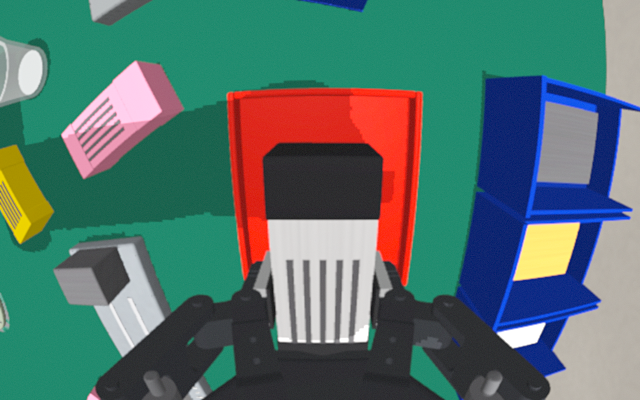

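The wrist view shows the housing (265–382, 145–345) upright and square, centred over the red tray (228–422, 90–285). I'll lower it.

```bash
python3 -m handwheel '[{"hand":0.3,"x":0.003,"y":0.001,"z":0.02,"wx":0,"wy":0,"wz":0},{"hand":0.3,"x":0.003,"y":0.001,"z":0.045,"wx":0,"wy":0,"wz":0},{"hand":0.3,"x":0.003,"y":0.001,"z":0.062,"wx":0,"wy":0,"wz":0},{"hand":0.3,"x":0.003,"y":0.001,"z":0.070,"wx":0,"wy":0,"wz":0},{"hand":0.3,"x":0.003,"y":0.001,"z":0.073,"wx":0,"wy":0,"wz":0}]' 
python3 -m handwheel '[{"hand":0.3,"x":0,"y":0,"z":0.002,"wx":0,"wy":0,"wz":0},{"hand":0.3,"x":0,"y":0,"z":0.002,"wx":0,"wy":0,"wz":0}]'
```

```text
t: 12.95
ee_pos: [0.6642, 0.1579, 0.0249]
tool_rot: [[0.002, 1.0, -0.004], [1.0, -0.002, -0.0], [-0.0, -0.004, -1.0]]
ft_force: [0.3, 0.4, -3.5]
grip_width: 0.505
gripper_force: 42.4
t: 13.12
ee_pos: [0.6665, 0.1582, 0.0253]
tool_rot: [[0.002, 1.0, 0.001], [1.0, -0.002, 0.0], [0.0, 0.001, -1.0]]
ft_force: [-0.3, -0.6, -2.9]
grip_width: 0.508
gripper_force: 42.4
```

```bash
python3 -m handwheel '[{"hand":0.3,"x":0,"y":0,"z":0.003,"wx":0,"wy":0,"wz":0},{"hand":0.3,"x":0,"y":0,"z":0.006,"wx":0,"wy":0,"wz":0},{"hand":0.3,"x":0,"y":0,"z":0.008,"wx":0,"wy":0,"wz":0},{"hand":0.3,"x":0,"y":0,"z":0.008,"wx":0,"wy":0,"wz":0},{"hand":0.3,"x":0,"y":0,"z":0.008,"wx":0,"wy":0,"wz":0}]'
```

```text
t: 13.53
ee_pos: [0.6658, 0.1582, 0.0163]
tool_rot: [[0.002, 1.0, -0.0], [1.0, -0.002, -0.0], [-0.0, -0.0, -1.0]]
ft_force: [0.0, -0.7, -3.5]
grip_width: 0.509
gripper_force: 42.5
```

```bash
python3 -m handwheel '[{"hand":0.3,"x":0,"y":0,"z":0.001,"wx":0,"wy":0,"wz":0},{"hand":0.3,"x":0,"y":0,"z":0.002,"wx":0,"wy":0,"wz":0},{"hand":0.3,"x":0,"y":0,"z":0.002,"wx":0,"wy":0,"wz":0}]'
```

```text
t: 13.78
ee_pos: [0.6661, 0.1583, 0.0153]
tool_rot: [[0.002, 1.0, 0.001], [1.0, -0.002, 0.0], [0.0, 0.001, -1.0]]
ft_force: [-1.5, -0.2, 2.8]
grip_width: 0.506
gripper_force: 43.3
```

Touchdown (force went to +2.8 N). I'll release and rise.

```bash
python3 -m handwheel '[{"hand":0.6,"x":0,"y":0,"z":0,"wx":0,"wy":0,"wz":0},{"hand":0.7,"x":0,"y":0,"z":0,"wx":0,"wy":0,"wz":0},{"hand":0.75,"x":0,"y":0,"z":0,"wx":0,"wy":0,"wz":0},{"hand":0.75,"x":0,"y":0,"z":-0.003,"wx":0,"wy":0,"wz":0},{"hand":0.75,"x":0,"y":0,"z":-0.01,"wx":0,"wy":0,"wz":0}]'
python3 -m handwheel '[{"hand":0.75,"x":0,"y":0,"z":-0.025,"wx":0,"wy":0,"wz":0},{"hand":0.75,"x":0,"y":0,"z":-0.06,"wx":0,"wy":0,"wz":0},{"hand":0.75,"x":0,"y":0,"z":-0.10,"wx":0,"wy":0,"wz":0},{"hand":0.75,"x":0,"y":0,"z":-0.13,"wx":0,"wy":0,"wz":0},{"hand":0.75,"x":0,"y":0,"z":-0.13,"wx":0,"wy":0,"wz":0}]'
python3 - <<'E'
from h import *
w=capture('wrist')[:,:,::-1];cv2.imwrite('pics/w7.png',w)
# numeric check: predicted top corners of housing vs brightness/dark blobs
for dx,dy in((-.023,-.054),(.023,-.054),(.023,.054),(-.023,.054)):print(wproj([.666+dx,.166+dy,.045]))
m=((w.max(2)<75)|((w.min(2)>130)&(np.ptp(w,2)<25))).astype(np.uint8)
g=cv2.cvtColor(w,cv2.COLOR_BGR2HSV);r=cv2.inRange(g,(0,180,60),(5,255,255))
ct=max(cv2.findContours(r,cv2.RETR_EXTERNAL,cv2.CHAIN_APPROX_SIMPLE)[0],key=cv2.contourArea);print("tray",cv2.boundingRect(ct))
f=np.zeros_like(m);cv2.drawContours(f,[cv2.convexHull(ct)],-1,1,-1)
n,l,s,c=cv2.connectedComponentsWithStats(m&f)
print(s[1:][s[1:,4]>150]);print(state()["t"],state()["ft_force"],state()["ee_pos"])
E
```

```text
t: 14.2
ee_pos: [0.6651, 0.1581, 0.0237]
tool_rot: [[0.002, 1.0, -0.002], [1.0, -0.002, -0.0], [-0.0, -0.002, -1.0]]
ft_force: [0.6, -0.6, -0.3]
grip_width: 0.749
gripper_force: 0.0
t: 14.62
ee_pos: [0.6704, 0.1588, 0.1633]
tool_rot: [[0.002, 1.0, 0.013], [1.0, -0.002, 0.002], [0.002, 0.013, -1.0]]
ft_force: [1.6, 0.4, 0.9]
grip_width: 0.75
gripper_force: 0.0
[294.1077 245.7024]
[343.9227 245.4187]
[346.1917 126.2875]
[290.2984 126.6005]
tray (243, 94, 153, 162)
[[ 290  125   52  117 5454]]
14.6667 [-0.2595  0.5709 -0.1382] [0.6691 0.1587 0.16  ]
```

The wrist image has one housing blob at (290–342, 125–242). That matches the predicted outline of a housing lying flat on the tray floor, and the arm is clear of it.

```bash
python3 -c "
from bench import *
print(sign_off())"
```

```text
the job is handed in; nothing more can be done
None
```

The housing read about 108.5 mm (over 100 mm) under roughly 10 N of pressure, so I freed it, laid it flat and right way up in the red tray, and handed the job in at about 14.7 s.

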